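# Tip the scoop out of the tall tumbler onto the plate

## Task

The little metal scoop has slipped to the bottom of the tall narrow steel tumbler, too deep to reach. Pick up the tumbler and tilt it with its mouth low over the plate so that the scoop slides out and stays lying on the plate, not dropped from a height, then stand the empty tumbler upright on the bare step again and let go. Leave the jar, mug, tea tin, ladle and matchbox where they are.

Things in the scene. Friction and masses are not known exactly. Their poses are not given: they have to be found in the camera images.
- tumbler_mid (a point): centre of the tall narrow tumbler, on its axis half-way up (88 mm above its foot). Plain steel, 175 mm tall, round, no handle, straight taper: outer diameter 54 mm at the foot, 59 mm half-way up, 64 mm at the open mouth; wall 2.5 mm, bottom 4 mm thick. Empty mass about 0.16 kg. z points along its axis to the mouth (up while it stands)
- tumbler: the same tumbler; origin at the centre of its underside, z along its axis to the mouth, 175 mm away. (Not listed: a charcoal stove far to the left and a tall pot far to the right, both fixed, at most 255 mm tall, more than 400 mm to either side of the middle)
- scoop: small polished metal scoop, 80 mm long, lying at the bottom of the tumbler at the start with its top end about 93 mm below the mouth, too deep for fingers: a round cup of 30 mm diameter and 18 mm depth with a flat handle 10 mm wide and 4 mm thick. Origin half-way along it; z points from the cup to the handle's end. About 0.03 kg. It is slippery: inside the tumbler it begins to slide once the mouth points some 10 to 15 degrees below level
- plate: round plastic plate, loose on the step; origin at the centre of its underside, z up. 240 mm across the rim, 24 mm tall, flat middle about 150 mm across lying 5 mm above the step, sides rising outward to the rim. About 0.16 kg
- jar: bystander: round glass jar with a steel press-button lid, 92 mm across, 149 mm tall; origin at the centre of its underside
- mug: bystander: enamel mug, 82 mm across and 85 mm tall, with a handle that stands out 37 mm on its +y side; origin at the centre of its underside
- tea_tin: bystander: round tea tin with a steel lid, 77 mm across, 118 mm tall, closed; origin at the centre of its underside
- ladle: bystander: steel ladle lying along its y axis beyond the plate, 385 mm long and 33 mm tall, its bowl (84 mm across) centred 165 mm towards +y, the handle's end 180 mm towards -y of its origin, which lies at table height
- matchbox: bystander: matchbox, 36 x 53 x 15 mm, between the plate and the ladle; origin at the centre of its underside
Not all that is in view belongs to the job. Several things look just like the plate: the one meant starts nearest to the robot's base.

How it is judged:
By the outcome, as a careful person would: the job done as asked, in the order asked, and still so for the second after the job is handed in, with the robot touching nothing.
It also fails if it takes over 54 s, if anything falls off the work surface, if the arm or the gripper's body presses on something with over 40 N, if the wrist force passes 120 N, or if a joint passes its speed limit or range.

## Robot

A 7-joint arm with a two-finger parallel gripper is mounted at the origin on the work surface. World frame = base frame: x ahead of the robot, y to its left, z up, the work surface at z = 0. Lengths are in m, angles in rad, forces in N, time in s.
With the tool pointing down it reaches from about 0.425 to 0.875 m from the base axis. Payload 4.7 kg.
Tool frame: the origin (TCP) lies at the very end of the fingers, on their centre line; the grasp point (between the pads) lies 19 mm behind it; z points along the fingers, y is the line along which they close (so a half turn about z gives the same grasp; the last joint's range is limited). The gripper opens to 87 mm and grips with 3 to 60 N. Pads are 19 mm wide; open, the fingers measure 117 mm over their backs; the gripper's body (75 mm by 190 mm) begins 51 mm behind the grasp point.
Start: joints at [1.312, 0.321, -0.07, 1.45, 0.023, 1.371, -0.057], TCP at [0.175, -0.626, 0.223] pointing down, gripper open.
Joint ranges: [-2.86, 2.86], [-0.3, 2.09], [-1.38, 1.24], [0.06, 2.45], [-1.56, 4.7], [0.09, 2.05], [-2.69, 2.69]. Speed limits (rad/s): [2.57, 2.57, 3.14, 3.14, 3.14, 3.14, 3.14].

## Interface

Orientations are given as a rotation vector (axis times angle).
In Python, from bench import ctrl, imaging, ticket gives the robot as it stands.
- The arm moves only by the tool jog_arm, never from a script. Its argument "rows" is text: rows parted by semicolons, each of 7 numbers parted by spaces: the shift along the tool's x, y, z in cm, then the turn, a rotation vector about the tool's x, y, z in rad, then the closure, from -1 (fully open) to 1 (shut), so that 0 is half open. A call has 1 to 5 rows; each row shifts and turns the commanded pose from where the row before left it, along the tool's axes as they then stand; what a row does not reach is not made up. A row lasts 1/8 s, in which the tool goes at most 62.5 mm and 10.7 degrees, less where a joint would pass 70% of its speed; a pose out of reach is approached as far as the arm can. A call with a gripper value outside its range is refused whole. The fingers move at their own pace and stop on an object; "force" is the grip in N (left out, the last holds). Time passes only in rows, so rows that do not move let the fingers close. It gives the time, the measured TCP pose, the force, the opening and the grip force at its end, in the units of the state.
- ctrl.get_state(): the state, without advancing time (a new reading comes with each control period).
- imaging.get_image(name): name is "scene" or "top" or "wrist"; returns a dict with "img" (480x640x3 uint8, blue, green, red), "vertical_fov" (degrees; the focal length in pixels is half the picture's height over the tangent of half this angle, whatever the lens; pixels are square), "cx", "cy" (the principal point, pixels), "origin" and "orientation" of the camera in the world. Camera axes: x right, y down, z forward; pixel columns grow to the right and rows downward; lengths in m; the calibration is good to about 2 mm. A picture is of the moment at which its call begins. There is no depth.
- ticket.close_job(): hands the job in; it is judged then, once.
The state is a dict: "time": time; "joint_positions": joint angles; "qd": joint speeds; "joint_torque": joint torques, N m; "position": TCP position; "tool_rot": TCP orientation; "ft_force": force on the tool from outside, world axes, zero at the start; "torque": the same for the moment, N m; "grip_width": opening from 0.0 (shut) to 1.0 (fully open); "grip_force": force on a finger pad.
Only numpy, scipy, OpenCV 4.12 (cv2) and the standard library are available. Lean on these libraries where they do the work, as an engineer would, in place of code of your own. Each camera call takes 0.05 s, during which the arm holds its last target. There are 200 camera calls.

## Working session

There is one attempt and no reset: what is moved stays moved. The work goes in short steps, Python scripts to look and compute and a tool call to move; the robot and the scene stay as the last step left them, time stands still between calls to the robot, and variables do not carry over. Pictures are saved under pics/ and viewed, at most 10 in all, crops included, and the job is handed in when it is done.

Besides the shell and the picture viewer there is one more tool, called after ">>>" as name(argument=value, ...), one argument or row to a line, values as JSON. jog_arm: Moves the arm, as the interface text tells. Its arguments: {"type":"object","properties":{"rows":{"type":"string"},"force":{"type":"number"}},"required":["rows"]}

```bash
mkdir -p pics; ls; python3 - <<'E'
from bench import ctrl, imaging
import cv2,numpy as np
print(ctrl.get_state())
for n in("scene","top"):
    d=imaging.get_image(n); cv2.imwrite(f"pics/{n}0.png",d["img"]); print(n,{k:d[k] for k in d if k!="img"})
E
```

```text
pics
{'time': 0.0, 'joint_positions': array([ 1.31210512,  0.32183885, -0.07007767,  1.45169253,  0.02261809,
        1.37078287, -0.05689633]), 'qd': array([ 0.00082637, -0.00157284,  0.00151551,  0.00030344, -0.00081361,
        0.00079723, -0.00109218]), 'joint_torque': array([-4.01010084e-04, -4.91291678e+01, -4.04357566e-01, -3.12533784e+01,
       -6.40283804e-02,  4.34727164e-02,  1.67546686e-04]), 'position': array([ 0.17491423, -0.6254439 ,  0.22144237]), 'tool_rot': array([-3.11052900e+00, -4.26963141e-01,  5.96261676e-04]), 'ft_force': array([-0.85887973, -0.42983089,  0.54210612]), 'torque': array([-0.00537964, -0.06112968,  0.00623047]), 'grip_force': 0.0, 'grip_width': 1.0021534982038378}
scene {'vertical_fov': 51.27485192460175, 'cx': 321.7132397889725, 'cy': 242.31914875421023, 'origin': array([ 1.23016783, -0.29951423,  1.01420077]), 'orientation': array([-2.10300502, -1.46047978,  0.51150162])}
top {'vertical_fov': 51.64849737897015, 'cx': 317.10816803212157, 'cy': 241.55458948974123, 'origin': array([ 0.35195076, -0.07836936,  1.5808816 ]), 'orientation': array([-2.13835748,  2.17383876, -0.12591025])}
```

View pics/scene0.png

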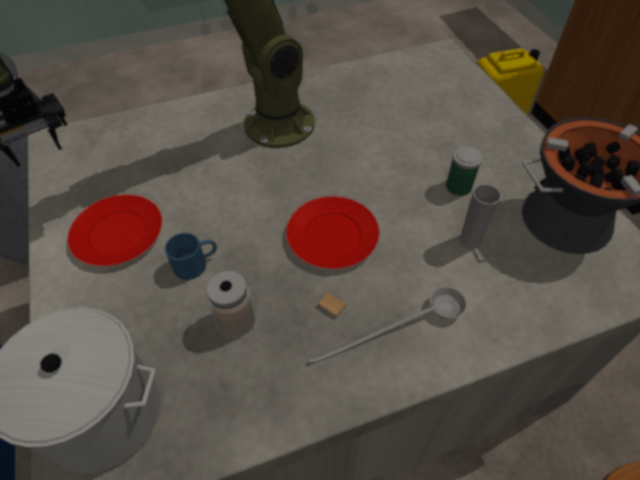

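View pics/top0.png

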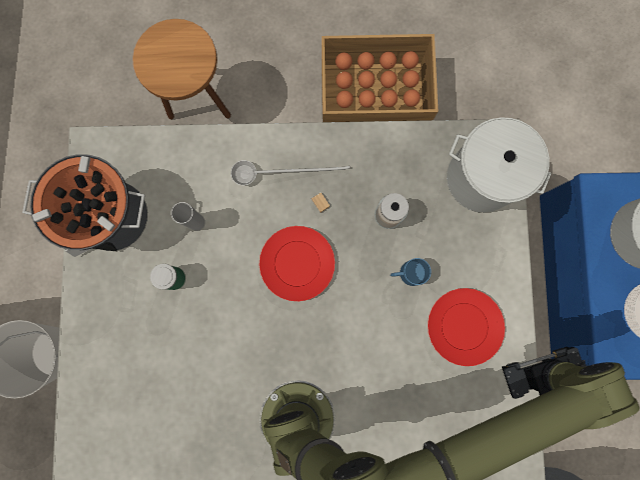

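The scene view shows two red plates at (333,232) and (115,230), with the tumbler at (480,215). The top view shows the plates at (297,263) and (467,327), the tumbler mouth near (183,213), and the base near (297,412). I'll measure which plate is nearer the base and confirm it in a crop.

```bash
cat > h.py <<'E'
import cv2,numpy as np
from scipy.spatial.transform import Rotation as R
def ray(d,u,v):
    f=240/np.tan(np.radians(d["vertical_fov"])/2)
    r=R.from_rotvec(d["orientation"]).apply([(u-d["cx"])/f,(v-d["cy"])/f,1]); return np.array(d["origin"]),r
def onz(d,u,v,z):
    o,r=ray(d,u,v); return o+r*(z-o[2])/r[2]
def cross(a,b):
    (o,r),(p,s)=a,b
    t=np.linalg.lstsq(np.c_[r,-s],p-o,rcond=None)[0]; A=o+t[0]*r;B=p+t[1]*s
    return (A+B)/2,np.linalg.norm(A-B)
E
python3 - <<'E'
from h import *
from bench import imaging
D={n:imaging.get_image(n) for n in("scene","top")}
for n,d in D.items():
    h=cv2.cvtColor(d["img"],cv2.COLOR_BGR2HSV)
    m=((h[...,0]<6)|(h[...,0]>174))&(h[...,1]>180)&(h[...,2]>90)
    for c in cv2.findContours(m.astype(np.uint8),0,1)[0]:
        if cv2.contourArea(c)>800:
            P=np.array([onz(d,*p[0],.024)[:2] for p in c],np.float32); q,r=cv2.minEnclosingCircle(P); (e,_,_)=cv2.fitEllipse(c)
            print(n,"plate",e,q,r,"dist",np.hypot(*q))
    print(n,'quick', [np.round(onz(d,u,v,z),3) for u,v,z in ([(485,191,.175),(472,243,0),(480,255,0)] if n=="scene" else [(183,213,.175),(167,277,.118),(394,207,.149),(415,271,.085),(321,201,.015),(245,173,.03),(350,168,.01)])])
a=cv2.resize(D["scene"]["img"][150:290,420:540],None,fx=4,fy=4,interpolation=cv2.INTER_CUBIC)[:560,:]
b=cv2.resize(D["top"]["img"][180:310,150:350],None,fx=1.55,fy=1.55)
c=cv2.resize(D["top"]["img"][185:255,150:220],None,fx=4.4,fy=4.4,interpolation=cv2.INTER_CUBIC)
o=np.zeros((560,800,3),np.uint8);o[:,:480]=a;o[:b.shape[0],480:480+b.shape[1]]=b[:,:320];o[230:230+c.shape[0],485:485+c.shape[1]]=c
cv2.imwrite("pics/crop1.png",o)
E
```

```text
scene plate (332.3043212890625, 232.1947479248047) (0.48105505108833313, -0.006122056860476732) 0.1172860786318779 dist 0.4810940051152183
scene plate (114.3434066772461, 229.86285400390625) (0.2753340005874634, -0.5259183645248413) 0.11783423274755478 dist 0.5936319887135304
scene quick [array([0.611, 0.318, 0.175]), array([0.628, 0.319, 0.   ]), array([0.668, 0.318, 0.   ])]
top plate (465.80926513671875, 326.7740173339844) (0.27062609791755676, -0.5268044471740723) 0.11833380907773972 dist 0.5922511379781916
top plate (296.5760192871094, 263.2492980957031) (0.47633567452430725, -0.006100015249103308) 0.11809758096933365 dist 0.4763747317087317
top quick [array([0.613, 0.312, 0.175]), array([0.433, 0.372, 0.118]), array([ 0.625, -0.299,  0.149]), array([ 0.441, -0.366,  0.085]), array([ 0.675, -0.086,  0.015]), array([0.767, 0.156, 0.03 ]), array([ 0.783, -0.183,  0.01 ])]
```

View pics/crop1.png

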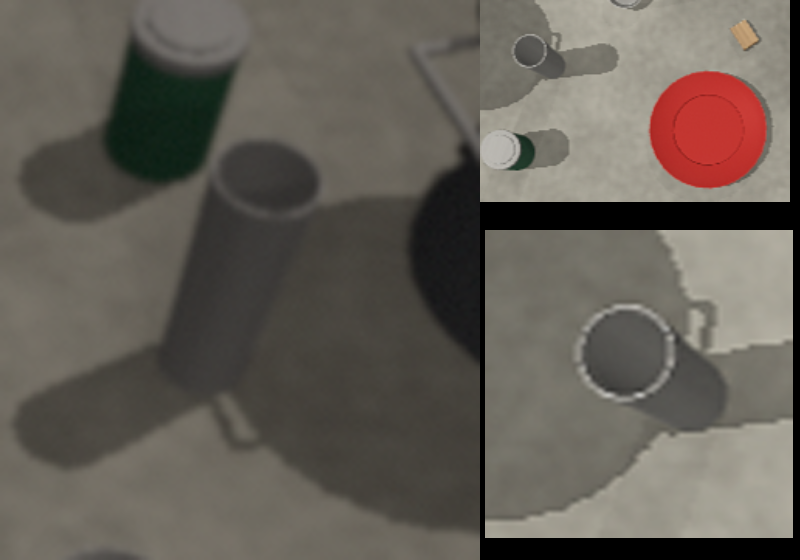

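The plate meant is the one at top (297,263), world (0.478,-0.006), 0.48 m from the base. The other, at (467,327), is 0.59 m away. The crop confirms the tumbler stands at about (0.612,0.313), and the small thing beside it is only the stove handle's shadow. I start moving up and across, which also gives joint and pose samples.

>>> jog_arm(
  rows="0 0 -5 0 0 0 -1;0 0 -5 0 0 0 -1;3.7 -4.7 -2 0 0 0 -1;3.7 -4.7 0 0 0 0 -1;3.7 -4.7 0 0 0 0 -1",
)

```text
time: 0.82
position: [0.2445, -0.4591, 0.3426]
tool_rot: [3.112, 0.427, 0.0]
ft_force: [0.2, -0.3, -0.0]
grip_width: 0.999
grip_force: 0.0
```

```bash
cat > log.py <<'E'
from bench import ctrl
import json,numpy as np
s=ctrl.get_state()
open("log.txt","a").write(json.dumps([s["joint_positions"].tolist(),s["position"].tolist(),s["tool_rot"].tolist()])+"\n")
print(round(s["time"],2),s["joint_positions"].round(3),s["position"].round(4),s["tool_rot"].round(3),"F",s["ft_force"].round(1),s["grip_width"],s["grip_force"])
E
python3 log.py
```

```text
0.82 [ 1.188  0.019 -0.16   1.564  0.003  1.558 -0.27 ] [ 0.2445 -0.4591  0.3426] [3.112 0.427 0.   ] F [ 0.2 -0.3 -0. ] 0.9985399831179478 0.0
```

>>> jog_arm(
  rows="3.7 -4.7 0 0 0.18 0 -1;3.7 -4.7 0 0 0.18 0 -1;3.7 -4.7 0 0.15 0 0 -1;3.7 -4.7 0 0.15 0 0 -1;0 0 0 0 0 0.18 -1",
)

```text
time: 1.45
position: [0.3301, -0.2401, 0.3824]
tool_rot: [-2.736, -0.205, -0.391]
ft_force: [-0.4, -0.8, -0.2]
grip_width: 0.996
grip_force: 0.0
```

```bash
python3 log.py
```

```text
1.45 [ 1.173 -0.133 -0.201  1.704 -0.459  1.745 -0.485] [ 0.3301 -0.2401  0.3824] [-2.736 -0.205 -0.391] F [-0.4 -0.8 -0.2] 0.9962559957087881 0.0
```

>>> jog_arm(
  rows="0 0 0 -0.15 -0.18 0.18 -1;0 0 0 -0.15 -0.18 0.18 -1;0 0 0 0 -0.18 0 -1;0 0 0 0 -0.18 0 -1;0 0 0 0 -0.18 0 -1",
)

```text
time: 2.08
position: [0.3306, -0.244, 0.3715]
tool_rot: [-2.868, 0.012, 0.545]
ft_force: [-0.9, -1.8, -0.8]
grip_width: 1.002
grip_force: 0.0
```

```bash
python3 log.py
```

```text
2.08 [ 0.791  0.123 -0.254  1.467  0.029  1.991 -1.041] [ 0.3306 -0.244   0.3715] [-2.868  0.012  0.545] F [-0.9 -1.8 -0.8] 1.0018081700635342 0.0
```

```bash
cat > fit.py <<'E'
import json,itertools,numpy as np
from scipy.spatial.transform import Rotation as R
S=[([1.31210512,.32183885,-.07007767,1.45169253,.02261809,1.37078287,-.05689633],[.17491423,-.6254439,.22144237],[-3.11052900,-.426963141,5.96e-4])]+[json.loads(l) for l in open("log.txt")]
ax="zyzyzyz"
def rots(q,s,o):
    A=R.identity(); out=[A]
    for i in range(7):
        A=A*R.from_euler(ax[i],s[i]*q[i]); out.append(A)
    out[-1]=out[-1]*R.from_euler('z',o); return out
def fit(S):
    best=[]
    for s in itertools.product([1,-1],repeat=7):
        for o in (0,np.pi/2,np.pi,-np.pi/2):
            e=max((rots(q,s,o)[-1].inv()*R.from_rotvec(r)).magnitude() for q,p,r in S); best.append((e,s,o))
    best.sort(key=lambda b:b[0]); return best
if __name__=="__main__":
    b=fit(S); print(b[:4])
    e,s,o=b[0]
    # links after joints 0(base z),2,4,6 ; each xyz
    for k in ("min","full"):
        M=[];Y=[]
        for q,p,r in S:
            A=rots(q,s,o)
            c=[A[2].as_matrix(),A[4].as_matrix(),A[6].as_matrix()]
            cols=[np.array([[0],[0],[1.]])]+([c[0][:,[0,2]],c[1][:,[0,2]],c[2][:,[0,2]]] if k=="min" else c)
            M.append(np.hstack(cols));Y.append(p)
        M=np.vstack(M);Y=np.hstack(Y)
        x,_,rk,sv=np.linalg.lstsq(M,Y,rcond=1e-4); print(k,x.round(4),rk,"res",np.abs(M@x-Y).max())
E
python3 fit.py
```

```text
[(1.6783292121469818e-07, (-1, 1, -1, 1, -1, 1, -1), 1.5707963267948966), (0.5073633288738371, (-1, 1, 1, 1, -1, 1, -1), 1.5707963267948966), (0.6381960467438039, (-1, 1, -1, -1, 1, -1, -1), 1.5707963267948966), (0.643677676674433, (-1, -1, -1, 1, -1, 1, -1), 1.5707963267948966)]
min [ 0.1426  0.0909  0.4256 -0.1258  0.4155  0.0015  0.3428] 7 res 0.01815644688782367
full [ 2.495e-01 -0.000e+00 -1.560e-02  4.678e-01 -0.000e+00 -1.060e-02
  5.131e-01 -0.000e+00 -4.000e-04  3.687e-01] 10 res 1.4461841724155988e-09
```

```bash
cat > kin.py <<'E'
import numpy as np
from fit import rots
from scipy.spatial.transform import Rotation as R
from scipy.optimize import least_squares
s=(-1,1,-1,1,-1,1,-1);o=np.pi/2
L=[np.array([0,0,.2495]),np.array([0,-.0156,.4678]),np.array([0,-.0106,.5131]),np.array([0,-.0004,.3687])]
lo=np.array([-2.86,-.3,-1.38,.06,-1.56,.09,-2.69]);hi=np.array([2.86,2.09,1.24,2.45,4.7,2.05,2.69])
def fk(q):
    A=rots(q,s,o); return L[0]+A[2].apply(L[1])+A[4].apply(L[2])+A[6].apply(L[3]),A[7]
def elbow(q):
    A=rots(q,s,o); e=L[0]+A[2].apply(L[1]); return e,e+A[4].apply(L[2])
def ik(p,Rt,q0,w=.01):
    f=lambda q:(lambda P,A:np.r_[(P-p)*10,(A.inv()*Rt).as_rotvec()*3,w*(q-q0)])(*fk(q))
    q0=np.clip(q0,lo+.04,hi-.04)
    r=least_squares(f,q0,bounds=(lo+.03,hi-.03),max_nfev=60)
    P,A=fk(r.x); return r.x,np.linalg.norm(P-p)+.1*(A.inv()*Rt).magnitude()
TUM=np.array([.612,.313,0]);PL=np.array([.478,-.006,0])
OFF=.015 # tumbler axis behind TCP
def grasp(psi,th,sg,h):
    z=np.array([np.cos(th)*np.cos(psi),np.cos(th)*np.sin(psi),-np.sin(th)])
    y=np.cross([0,0,1],z);y/=np.linalg.norm(y);x=np.cross(y,z)  # x has -up/up
    x,y=(x*sg,y*sg)
    return TUM+[0,0,h]+OFF*z,R.from_matrix(np.c_[x,y,z])
def pour(Rg,hd,tilt,beta,gh,lipz,back=.03):
    # rotation Q taking grasp orientation to pour orientation; a=Q up
    a=np.array([np.cos(tilt)*np.cos(hd),np.cos(tilt)*np.sin(hd),-np.sin(tilt)])
    Q0=R.align_vectors([a],[[0,0,1.]])[0]; Q=R.from_rotvec(beta*a)*Q0
    Rt=Q*Rg
    down=np.array([0,0,-1.])-a*a.dot([0,0,-1.]);down/=np.linalg.norm(down)
    lip=np.array([PL[0]-back*np.cos(hd),PL[1]-back*np.sin(hd),lipz])
    g=lip-down*.032-a*(.175-gh)
    return g+OFF*Rt.as_matrix()[:,2],Rt
def bodymin(p,Rt):
    c=[[x,y,z] for x in(-.0375,.0375) for y in(-.095,.095) for z in(-.07,-.2)]
    return (p+Rt.apply(c))[:,2].min()
E
cat > s1.py <<'E'
from kin import *
rng=np.random.default_rng(0); d=np.radians; gh=.09; res=[]
for psi in (25,45,65):
  for th in (5,20):
    for sg in (1,-1):
      p,Rg=grasp(d(psi),d(th),sg,gh); sols=[]
      for k in range(14):
        q,e=ik(p,Rg,rng.uniform(lo,hi),.003)
        if e<.003 and not any(np.linalg.norm(q-t)<.8 for t in sols): sols.append(q)
      for q in sols:
        c=[]
        for hd in range(-180,180,60):
          for b in range(-180,180,30):
            P,Rt=pour(Rg,d(hd),d(25),d(b),gh,.04)
            if bodymin(P,Rt)<.035: continue
            q2,e2=ik(P,Rt,q)
            if e2<.004: c.append((round(np.abs(q2-q).max(),2),hd,b,q2.round(2).tolist()))
        c.sort(key=lambda t:t[0])
        print(psi,th,sg,q.round(2),[x.round(2).tolist() for x in elbow(q)][1],len(c),c[:2])
E
time timeout 560 python3 s1.py
```

```text
25 5 1 [-1.19  0.75  0.58  2.42  2.88  1.31 -1.93] [0.29, 0.16, 0.12] 8 [(np.float64(2.01), -180, -180, [-1.02, 0.09, 0.65, 2.21, 0.87, 0.74, -2.66]), (np.float64(2.32), -180, -150, [-1.43, 0.73, 1.01, 2.01, 0.57, 0.95, -2.66])]
25 5 1 [-0.31  0.64 -0.27  2.39  3.04  1.37 -1.4 ] [0.29, 0.16, 0.12] 10 [(np.float64(2.45), 0, -60, [0.26, 0.52, -0.8, 1.86, 0.59, 1.73, 0.91]), (np.float64(2.49), 0, -30, [0.93, 0.76, -1.35, 1.84, 0.54, 1.7, 0.95])]
25 5 1 [ 0.77  1.61 -1.24  2.37  3.39  1.18 -0.18] [0.29, 0.16, 0.12] 14 [(np.float64(2.37), 60, 0, [0.87, 0.11, -1.35, 2.33, 1.03, 1.16, 1.62]), (np.float64(2.52), 60, 30, [0.92, 0.56, -1.35, 1.99, 0.87, 1.58, 1.87])]
25 5 -1 [-0.03  0.71 -0.54  2.38  3.1   1.37  1.92] [0.29, 0.16, 0.12] 2 [(np.float64(1.84), -180, -180, [0.84, 0.39, -1.35, 2.16, 1.26, 1.07, 0.28]), (np.float64(1.89), -180, -150, [0.19, 0.7, -0.95, 1.96, 1.43, 1.74, 0.03])]
25 5 -1 [-1.31  0.82  0.7   2.42  2.86  1.3   1.11] [0.29, 0.16, 0.12] 2 [(np.float64(1.94), -180, -150, [-0.99, 0.5, 0.45, 2.0, 0.92, 1.18, 0.23]), (np.float64(2.0), -180, -180, [-1.09, 0.1, 0.72, 2.21, 0.8
[... 6434 characters left out ...]
.97  2.11 -1.53  0.51  1.1 ] [0.47, 0.01, 0.21] 14 [(np.float64(1.6), -120, 150, [1.31, 0.99, -1.35, 1.87, 0.07, 1.07, 2.66]), (np.float64(1.78), 60, 30, [-0.05, 0.69, -0.0, 1.52, 0.25, 1.88, -0.66])]
65 20 -1 [-0.62  0.58  0.6   2.16  4.29  1.28  0.97] [0.47, 0.01, 0.21] 0 []
65 20 -1 [ 1.04  1.26 -1.35  2.11 -0.1   0.12 -0.02] [0.47, 0.01, 0.21] 15 [(np.float64(1.29), 120, 60, [0.58, 0.34, -1.04, 2.14, 1.18, 1.26, -0.59]), (np.float64(1.54), 60, -30, [0.36, 0.41, -0.92, 2.11, 1.01, 1.56, -1.56])]
65 20 -1 [ 0.56  0.63 -0.7   2.12  4.61  0.7   1.11] [0.47, 0.01, 0.21] 0 []
65 20 -1 [-1.1   1.08  1.21  2.17  3.95  1.75  0.69] [0.47, 0.01, 0.21] 0 []
real	0m28.180s
user	0m28.641s
sys	0m0.048s
```

```bash
cat > s2.py <<'E'
from kin import *
rng=np.random.default_rng(1); d=np.radians; gh=.095; out=[]
qc=np.array([.791,.123,-.254,1.467,.029,1.991,-1.041])
mg=lambda q:min((q-lo).min(),(hi-q).min())
for psi in (60,70,80,90,105):
  for th in (10,20,25):
    for sg in (1,-1):
      p,Rg=grasp(d(psi),d(th),sg,gh); sols=[]
      for k in range(8):
        q0=rng.uniform(lo,hi);q0[4]=rng.uniform(-1.4,.6);q0[2]=rng.uniform(-1.2,.8)
        q,e=ik(p,Rg,q0,.01)
        if e<.003 and q[4]<1.5 and not any(np.linalg.norm(q-t)<.5 for t in sols): sols.append(q)
      for q in sols:
        for hd in range(0,180,20):
          for b in range(-90,100,30):
            P,Rt=pour(Rg,d(hd),d(15),d(b),gh,.035)
            if bodymin(P,Rt)<.05: continue
            q2,e2=ik(P,Rt,q)
            if e2>.004: continue
            P3,R3=pour(Rg,d(hd),d(35),d(b),gh,.035); q3,e3=ik(P3,R3,q2)
            if e3>.004: continue
            up=[(fk(q+(q2-q)*t)[1]*Rg.inv()).as_matrix()[2,2] for t in np.linspace(0,1,9)]
            out.append((np.abs(q2-q).max()+np.abs(q3-q2).max()-3*min(.15,mg(q),mg(q2)), psi,th,sg,hd,b,q,q2,q3,up))
out.sort(key=lambda t:t[0])
seen=set()
for r in out:
    if r[1:4] in seen: continue
    seen.add(r[1:4]); print(round(r[0],2),r[1:6],*[x.round(2) for x in r[6:9]],"q-qc",np.abs(r[6]-qc).max().round(1),np.round(r[9],2))
E
time timeout 560 python3 s2.py
```

```text
0.76 (105, 10, -1, 80, 0) [ 0.71  1.31 -1.13  1.5  -0.31  1.14  0.37] [ 0.48  0.57 -0.69  1.7   0.55  1.63 -0.58] [ 0.24  0.66 -0.61  1.63  0.69  1.84 -0.84] q-qc 1.4 [ 1.    0.98  0.91  0.8   0.64  0.44  0.21 -0.03 -0.26]
0.85 (90, 10, -1, 80, 30) [ 0.87  1.29 -1.17  1.75 -0.4   0.8   0.43] [ 0.4   0.74 -0.59  1.51  0.48  1.85 -0.51] [ 0.2   0.8  -0.51  1.46  0.57  2.01 -0.77] q-qc 1.5 [ 1.    0.99  0.95  0.86  0.72  0.52  0.29  0.02 -0.26]
0.85 (105, 20, -1, 80, 0) [ 0.76  1.35 -1.31  1.53  0.03  1.08  0.1 ] [ 0.5   0.68 -0.84  1.69  0.74  1.77 -0.73] [ 0.25  0.79 -0.73  1.62  0.83  2.   -0.95] q-qc 1.2 [ 1.    0.98  0.91  0.8   0.64  0.44  0.21 -0.03 -0.26]
0.92 (105, 25, -1, 80, 0) [ 0.5   0.92 -0.78  1.55 -0.58  1.15  0.47] [ 0.06  0.56 -0.31  1.7   0.57  1.65 -0.58] [-0.13  0.71 -0.24  1.63  0.68  1.87 -0.79] q-qc 1.5 [ 1.    0.98  0.91  0.79  0.63  0.43  0.2  -0.03 -0.26]
0.96 (90, 25, -1, 60, 0) [ 0.76  0.97 -1.06  1.77 -0.47  0.79  0.33] [ 0.28  0.67 -0.45  1.6   0.43  1.81 -0.78] [-0.02  0.8  -0.21  1.48  0.44  2.02 -0.9 ] q-qc 1.4 [ 1.    0.99  0.93  0.83  0.68  0.49  0.25
[... 2030 characters left out ...]
 10, 1, 160, 30) [ 0.54  0.91 -0.66  1.76 -1.06  1.08 -2.31] [ 1.01  0.23 -0.6   2.21 -1.11  0.69 -0.56] [ 1.76  0.39 -1.33  2.42 -1.53  0.47  0.2 ] q-qc 1.3 [ 1.    0.97  0.88  0.73  0.55  0.34  0.12 -0.08 -0.26]
2.11 (60, 10, -1, 80, 60) [ 1.09  1.43 -1.31  2.16 -1.53  0.12  1.56] [ 0.18  0.67 -0.27  1.52  0.35  1.78 -0.38] [-0.    0.74 -0.2   1.47  0.45  1.93 -0.64] q-qc 2.6 [ 1.    1.    1.    1.    0.97  0.86  0.61  0.22 -0.26]
2.12 (60, 20, -1, 60, 30) [ 1.01  1.11 -1.29  2.16 -1.53  0.12  1.28] [ 0.2   0.6  -0.29  1.62  0.32  1.74 -0.7 ] [ 0.02  0.76 -0.23  1.49  0.41  1.98 -0.9 ] q-qc 2.3 [ 1.    1.    1.    0.99  0.94  0.8   0.54  0.16 -0.26]
real	1m4.742s
user	1m5.220s
sys	0m0.068s
```

```bash
cat > plan.py <<'E'
from kin import *
from bench import ctrl
def cur():
    s=ctrl.get_state(); return s["joint_positions"],np.array(s["position"]),R.from_rotvec(s["tool_rot"])
def plan(p,Rt,N,start=None,w=.01):
    q,p0,R0=start or cur()
    rel=(R0.inv()*Rt).as_rotvec()/N; d=R0.inv().apply(p-p0)
    t=np.linalg.solve(sum(R.from_rotvec(rel*k).as_matrix() for k in range(N)),d)
    print(f"N={N} row:",np.r_[t*100,rel].round(3),"|t|mm",np.linalg.norm(t).round(4)*1000,"deg",np.degrees(np.linalg.norm(rel)).round(1))
    P,A=p0,R0
    for k in range(N):
        P=P+A.apply(t);A=A*R.from_rotvec(rel); q2,e=ik(P,A,q,w)
        el,wr=elbow(q2)
        if k in(N//2,N-1): print("  ",P.round(3),"z",A.as_matrix()[:,2].round(2),"body",bodymin(P,A).round(3),"q",q2.round(2),"err",e.round(4),"dq",np.abs(q2-q).max().round(2),"elb",el.round(2),"wr",wr.round(2))
        q=q2
    return q,P,A
E
python3 - <<'E'
from plan import *
d=np.radians
p,Rg=grasp(d(90),d(20),-1,.095)
z=Rg.as_matrix()[:,2]
st=plan(p-.13*z+np.array([0,0,.0]),Rg,14)
st=plan(p,Rg,6,st)
P,Rt=pour(Rg,d(60),d(10),0,.095,.05)
st=plan(p+[0,0,.12],Rg,3,st)
st=plan(P+[0,0,.1],Rt,12,st)
P,Rt=pour(Rg,d(60),d(35),0,.095,.05)
st=plan(P,Rt,5,st)
E
```

```text
N=14 row: [ 3.157  0.083  3.567  0.038  0.075 -0.117] |t|mm 47.6 deg 8.3
   [ 0.518 -0.057  0.121] z [ 0.06  0.67 -0.74] body 0.114 q [ 0.86  0.39 -0.43  1.81 -0.54  1.3  -0.08] err 0.0 dq 0.12 elb [ 0.1  -0.14  0.68] wr [ 0.5 -0.3  0.4]
   [0.612 0.205 0.134] z [ 0.    0.94 -0.34] body 0.123 q [ 0.76  0.77 -0.75  1.73 -0.79  1.15  0.6 ] err 0.0 dq 0.1 elb [ 0.23 -0.24  0.58] wr [ 0.61 -0.14  0.26]
N=6 row: [-0.    -0.     2.167  0.    -0.    -0.   ] |t|mm 21.7 deg 0.0
   [0.612 0.286 0.105] z [ 0.    0.94 -0.34] body 0.093 q [ 0.66  0.82 -0.78  1.77 -0.84  1.    0.62] err 0.0 dq 0.04 elb [ 0.26 -0.22  0.57] wr [ 0.61 -0.06  0.23]
   [0.612 0.327 0.09 ] z [-0.    0.94 -0.34] body 0.079 q [ 0.61  0.86 -0.79  1.77 -0.86  0.93  0.63] err 0.0 dq 0.04 elb [ 0.28 -0.22  0.56] wr [ 0.61 -0.02  0.22]
N=3 row: [ 3.759 -0.    -1.368 -0.    -0.    -0.   ] |t|mm 40.0 deg 0.0
   [0.612 0.327 0.17 ] z [ 0.    0.94 -0.34] body 0.159 q [ 0.64  0.72 -0.84  1.77 -0.88  1.    0.53] err 0.0 dq 0.07 elb [ 0.24 -0.2   0.6 ] wr [ 0.61 -0.02  0.3 ]
   [0.612 0.327 0.21 ] z [ 0.    0.94 -0.34] body 0.199 q [
[... 211 characters left out ...]
 0.35 -0.87] body 0.101 q [ 0.41  0.46 -0.46  1.69 -0.18  1.39 -0.27] err 0.0 dq 0.1 elb [ 0.18 -0.1   0.67] wr [ 0.62 -0.05  0.41]
   [ 0.417 -0.098  0.184] z [-0.65 -0.18 -0.74] body 0.172 q [ 0.26  0.44 -0.32  1.58  0.27  1.87 -0.58] err 0.0 dq 0.11 elb [ 0.19 -0.07  0.67] wr [ 0.65 -0.03  0.46]
N=5 row: [ 1.184  0.58   0.638  0.015 -0.076  0.041] |t|mm 14.6 deg 5.0
   [ 0.425 -0.083  0.144] z [-0.73 -0.33 -0.59] body 0.117 q [ 0.11  0.62 -0.28  1.53  0.37  1.94 -0.79] err 0.0 dq 0.06 elb [ 0.27 -0.05  0.63] wr [0.7  0.04 0.36]
   [ 0.428 -0.079  0.115] z [-0.78 -0.41 -0.47] body 0.08 q [ 0.04  0.74 -0.25  1.49  0.42  2.   -0.9 ] err 0.0 dq 0.06 elb [ 0.32 -0.03  0.59] wr [0.72 0.07 0.29]
```

```bash
python3 - <<'E'
from plan import *
d=np.radians
p,Rg=grasp(d(90),d(20),-1,.095)
z=Rg.as_matrix()[:,2]
st=plan(p-.13*z+np.array([0,0,.12]),Rg,15)
E
```

```text
N=15 row: [ 3.264 -0.376  2.625  0.036  0.07  -0.109] |t|mm 42.1 deg 7.7
   [ 0.527 -0.06   0.193] z [ 0.04  0.64 -0.77] body 0.189 q [ 0.83  0.3  -0.41  1.73 -0.53  1.42 -0.24] err 0.0 dq 0.11 elb [ 0.08 -0.11  0.7 ] wr [ 0.51 -0.29  0.48]
   [0.612 0.205 0.254] z [ 0.    0.94 -0.34] body 0.243 q [ 0.76  0.57 -0.73  1.7  -0.89  1.3   0.47] err 0.0 dq 0.09 elb [ 0.17 -0.19  0.64] wr [ 0.61 -0.14  0.38]
```

>>> jog_arm(
  rows="3.26 -0.38 2.63 0.036 0.07 -0.109 -1;3.26 -0.38 2.63 0.036 0.07 -0.109 -1;3.26 -0.38 2.63 0.036 0.07 -0.109 -1;3.26 -0.38 2.63 0.036 0.07 -0.109 -1;3.26 -0.38 2.63 0.036 0.07 -0.109 -1",
)

```text
time: 2.7
position: [0.4501, -0.1587, 0.2304]
tool_rot: [-2.593, -0.595, -0.07]
ft_force: [0.2, -0.2, 0.3]
grip_width: 0.999
grip_force: 0.0
```

>>> jog_arm(
  rows="3.26 -0.38 2.63 0.036 0.07 -0.109 -1;3.26 -0.38 2.63 0.036 0.07 -0.109 -1;3.26 -0.38 2.63 0.036 0.07 -0.109 -1;3.26 -0.38 2.63 0.036 0.07 -0.109 -1;3.26 -0.38 2.63 0.036 0.07 -0.109 -1",
)

```text
time: 3.32
position: [0.5686, 0.0065, 0.1913]
tool_rot: [-2.11, -1.093, -0.602]
ft_force: [-0.8, -0.5, 0.0]
grip_width: 0.996
grip_force: 0.0
```

>>> jog_arm(
  rows="3.26 -0.38 2.63 0.036 0.07 -0.109 -1;3.26 -0.38 2.63 0.036 0.07 -0.109 -1;3.26 -0.38 2.63 0.036 0.07 -0.109 -1;3.26 -0.38 2.63 0.036 0.07 -0.109 -1;3.26 -0.38 2.63 0.036 0.07 -0.109 -1",
)

```text
time: 3.95
position: [0.6153, 0.198, 0.2547]
tool_rot: [-1.474, -1.454, -1.038]
ft_force: [0.2, 0.3, -0.4]
grip_width: 0.999
grip_force: 0.0
```

```bash
python3 log.py; python3 - <<'E'
from h import *
from bench import imaging
from plan import *
d=imaging.get_image("wrist"); cv2.imwrite("pics/w1.png",d["img"]); print(d["origin"],d["vertical_fov"],d["orientation"])
f=240/np.tan(np.radians(d["vertical_fov"])/2)
for P in ([.612,.313,0],[.612,.313,.175]):
    c=R.from_rotvec(d["orientation"]).inv().apply(np.array(P)-d["origin"]); print(c[:2]/c[2]*f+[d["cx"],d["cy"]])
E
```

```text
3.95 [ 0.746  0.558 -0.701  1.701 -0.911  1.304  0.488] [0.6153 0.198  0.2547] [-1.474 -1.454 -1.038] F [ 0.2  0.3 -0.4] 0.998758009183648 0.0
[0.61353453 0.06930613 0.3777408 ] 68.02819951507239 [-2.18020884  0.0173833  -0.01439644]
[314.09486001 379.70364913]
[312.85645471 264.28696016]
```

View pics/w1.png

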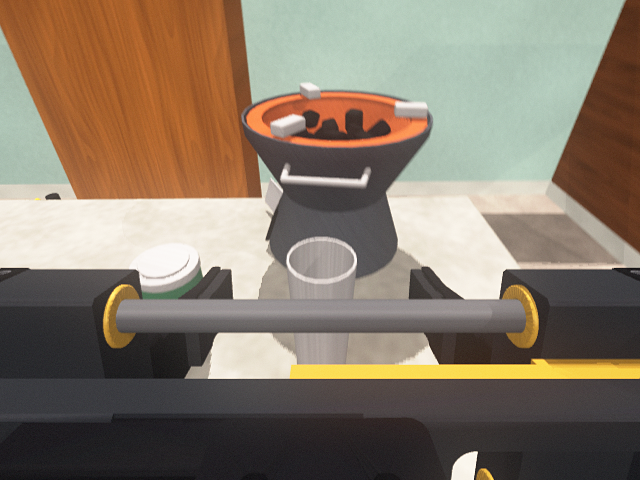

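The wrist view shows the tumbler mouth at (322,260), about 34 px half-width, between the open fingers. I predicted (313,264), so the tumbler is several mm further +x. I'll combine the three rays.

```bash
python3 - <<'E'
from h import *
from bench import imaging
from plan import *
D={n:imaging.get_image(n) for n in("scene","top","wrist")}
px={"scene":(486.5,194.5),"top":(182.3,212.7),"wrist":(322,260)}
for n in px: print(n,onz(D[n],*px[n],.175).round(4))
r={n:ray(D[n],*px[n]) for n in px}
for a,b in(("scene","top"),("scene","wrist"),("top","wrist")): print(a,b,cross(r[a],r[b]))
# refined rim from top: bright ring
g=cv2.cvtColor(D["top"]["img"],cv2.COLOR_BGR2GRAY)[195:232,165:202]
print("top max",g.max()); m=(g>165).astype(np.uint8); ys,xs=np.nonzero(m); 
c=cv2.fitEllipse(np.c_[xs,ys].astype(np.float32)); print(c, onz(D["top"],165+c[0][0],195+c[0][1],.175))
g=cv2.cvtColor(D["wrist"]["img"],cv2.COLOR_BGR2GRAY); print(g[262,280:365].tolist())
E
```

```text
scene [0.6216 0.3155 0.175 ]
top [0.6143 0.3145 0.175 ]
wrist [0.6189 0.3199 0.175 ]
scene top (array([0.61650827, 0.31816151, 0.16844903]), np.float64(0.003909498078279705))
scene wrist (array([0.61958063, 0.3179124 , 0.1744559 ]), np.float64(0.0036805952826107925))
top wrist (array([0.61624507, 0.31399228, 0.1789025 ]), np.float64(0.005241725176733351))
top max 203
((23.946109771728516, 14.725072860717773), (22.7027645111084, 39.21323776245117), 7.240511894226074) [0.62272173 0.29545301 0.175     ]
[86, 92, 94, 91, 93, 90, 88, 123, 255, 251, 205, 125, 134, 136, 138, 144, 147, 143, 147, 151, 150, 152, 155, 155, 152, 153, 154, 160, 154, 153, 156, 161, 166, 163, 159, 159, 156, 150, 151, 156, 163, 160, 161, 160, 166, 163, 166, 165, 160, 163, 171, 168, 161, 166, 167, 163, 158, 162, 165, 162, 163, 162, 159, 166, 166, 159, 156, 160, 156, 157, 152, 151, 149, 143, 136, 148, 241, 253, 230, 76, 89, 92, 89, 84, 87]
```

```bash
sed -i 's/TUM=np.array.*;PL/TUM=np.array([.618,.316,0]);PL/' kin.py; python3 - <<'E'
from plan import *
d=np.radians
p,Rg=grasp(d(90),d(20),-1,.095)
z=Rg.as_matrix()[:,2]
st=plan(p-.13*z,Rg,4)
st=plan(p,Rg,6,st)
E
```

```text
N=4 row: [-2.722e+00  6.900e-02  1.277e+00  4.000e-03  0.000e+00 -1.000e-03] |t|mm 30.099999999999998 deg 0.3
   [0.617 0.205 0.164] z [ 0.    0.94 -0.34] body 0.153 q [ 0.7   0.69 -0.67  1.72 -0.87  1.22  0.59] err 0.0 dq 0.05 elb [ 0.22 -0.21  0.61] wr [ 0.62 -0.14  0.29]
   [0.618 0.208 0.134] z [ 0.    0.94 -0.34] body 0.123 q [ 0.69  0.74 -0.65  1.72 -0.86  1.19  0.63] err 0.0 dq 0.05 elb [ 0.23 -0.21  0.59] wr [ 0.62 -0.14  0.26]
N=6 row: [-0.    -0.     2.167 -0.     0.    -0.   ] |t|mm 21.7 deg 0.0
   [0.618 0.289 0.105] z [ 0.    0.94 -0.34] body 0.093 q [ 0.59  0.79 -0.69  1.75 -0.91  1.04  0.66] err 0.0 dq 0.04 elb [ 0.27 -0.2   0.58] wr [ 0.62 -0.06  0.23]
   [0.618 0.33  0.09 ] z [ 0.    0.94 -0.34] body 0.079 q [ 0.54  0.82 -0.71  1.76 -0.93  0.97  0.67] err 0.0 dq 0.04 elb [ 0.29 -0.19  0.57] wr [ 0.62 -0.02  0.22]
```

>>> jog_arm(
  rows="-2.72 0.07 1.28 0.004 0 -0.001 -1;-2.72 0.07 1.28 0.004 0 -0.001 -1;-2.72 0.07 1.28 0.004 0 -0.001 -1;-2.72 0.07 1.28 0.004 0 -0.001 -1;0 0 2.2 0 0 0 -1",
  force=25,
)

```text
time: 4.78
position: [0.6193, 0.2247, 0.1235]
tool_rot: [-1.473, -1.457, -1.023]
ft_force: [0.5, -0.0, 0.5]
grip_width: 1.004
grip_force: 0.0
```

>>> jog_arm(
  rows="0 0 2.2 0 0 0 -1;0 0 2.2 0 0 0 -1;0 0 2.2 0 0 0 -1;0 0 2.2 0 0 0 -1;0 0 2 0 0 0 -1",
)

```text
time: 5.4
position: [0.6183, 0.3317, 0.09]
tool_rot: [-1.463, -1.461, -1.024]
ft_force: [-0.1, 0.2, 0.5]
grip_width: 0.999
grip_force: 0.0
```

```bash
python3 log.py; python3 - <<'E'
from h import *
from bench import imaging
o=np.zeros((480,800,3),np.uint8)
d=imaging.get_image("wrist")["img"]; o[:240,:320]=cv2.resize(d,(320,240))
t=imaging.get_image("top")["img"]; o[:,320:]=cv2.resize(t[180:260,140:220],(480,480))
s=imaging.get_image("scene")["img"]; o[240:,:320]=cv2.resize(s[150:270,400:560],(320,240))
cv2.imwrite("pics/g1.png",o)
E
```

```text
5.4 [ 0.539  0.824 -0.709  1.758 -0.935  0.965  0.668] [0.6183 0.3317 0.09  ] [-1.463 -1.461 -1.024] F [-0.1  0.2  0.5] 0.9994073100989525 0.0
```

View pics/g1.png

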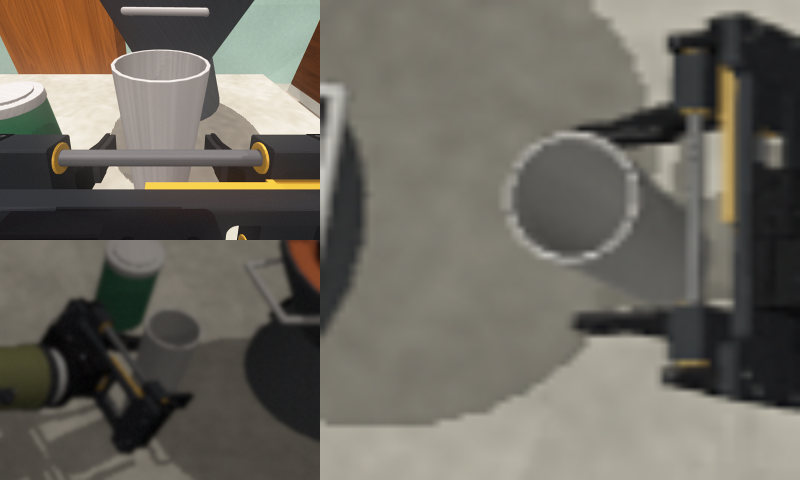

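The tumbler stands centred between the fingers: in the wrist inset its mouth is at (160,66) and the fingers at about 105 and 210. Nothing has been touched, so I close.

>>> jog_arm(
  rows="0 0 0 0 0 0 0;0 0 0 0 0 0 0.5;0 0 0 0 0 0 0.5;0 0 0 0 0 0 0.5;0 0 0 0 0 0 0.5",
  force=30,
)

```text
time: 6.18
position: [0.6188, 0.33, 0.0906]
tool_rot: [-1.463, -1.461, -1.025]
ft_force: [-0.1, -1.0, 0.9]
grip_width: 0.682
grip_force: 30.0
```

```bash
python3 log.py; python3 - <<'E'
from plan import *
from h import *
from bench import imaging
d=imaging.get_image("wrist")
g=cv2.cvtColor(d["img"],cv2.COLOR_BGR2GRAY)
# rim ellipse: bright ring around (322,133)
m=(g[90:180,210:430]>215).astype(np.uint8)
for c in sorted(cv2.findContours(m,0,1)[0],key=len)[-2:]:
    if len(c)>20:
        e=cv2.fitEllipse(c); u=e[0][0]+210;v=e[0][1]+90; print(e,(u,v),onz(d,u,v,.175))
E
```

```text
6.17 [ 0.541  0.823 -0.709  1.757 -0.934  0.968  0.668] [0.6188 0.33   0.0906] [-1.463 -1.461 -1.025] F [-0.1 -1.   0.9] 0.682324600401592 29.979447559453547
((9.214643478393555, 75.42362976074219), (21.24908447265625, 36.749855041503906), 171.81695556640625) (219.21464347839355, 165.4236297607422) [0.5929868  0.28859798 0.175     ]
((110.64295196533203, 39.929344177246094), (60.649513244628906, 189.06996154785156), 90.2265853881836) (320.64295196533203, 129.9293441772461) [0.61978743 0.3164764  0.175     ]
```

Gripped: the opening is 59.3 mm, as expected, and the tumbler axis is at (0.6195,0.3165). Next I plan the lift and carry.

```bash
cat > pp.py <<'E'
from plan import *
pg=np.array([.6188,.330,.0906]);Rg0=R.from_rotvec([-1.463,-1.461,-1.025]);foot=np.array([.6192,.3165,0])
rel=Rg0.inv().apply(foot-pg); axt=Rg0.inv().apply([0,0,1.])
def pour2(hd,tilt,beta,lipz,back):
    a=np.array([np.cos(tilt)*np.cos(hd),np.cos(tilt)*np.sin(hd),-np.sin(tilt)])
    w=np.cross([0,0,1],a);w*=np.arccos(a[2])/np.linalg.norm(w)
    Rt=R.from_rotvec(beta*a)*R.from_rotvec(w)*Rg0
    down=np.array([0,0,-1.])-a*a.dot([0,0,-1.]);down/=np.linalg.norm(down)
    lip=PL+[-back*np.cos(hd),-back*np.sin(hd),lipz]
    f=lip-down*.032-a*.175
    return f-Rt.apply(rel),Rt
def tum():
    q,p,A=cur(); a=A.apply(axt); f=p+A.apply(rel); down=np.array([0,0,-1.])-a*a.dot([0,0,-1.]);down/=np.linalg.norm(down)
    print("foot",f.round(3),"axis",a.round(3),"tilt below level",np.degrees(-np.arcsin(a[2])).round(1),"lip low pt",(f+.175*a+.032*down).round(3))
E
python3 - <<'E'
from pp import *
d=np.radians
s0=plan(pg+[0,0,.12],Rg0,5)
for hd in (50,70):
  for b in (0,20):
    print("==",hd,b)
    st=plan(*pour2(d(hd),d(-10),d(b),.12,.05),14,s0)
    st=plan(*pour2(d(hd),d(5),d(b),.04,.05),4,st)
    st=plan(*pour2(d(hd),d(40),d(b),.02,.06),8,st)
E
```

```text
N=5 row: [ 2.255  0.003 -0.822  0.     0.    -0.   ] |t|mm 24.0 deg 0.0
   [0.619 0.33  0.163] z [ 0.    0.94 -0.34] body 0.151 q [ 0.56  0.7  -0.74  1.76 -0.95  1.03  0.57] err 0.0 dq 0.04 elb [ 0.25 -0.17  0.61] wr [ 0.62 -0.02  0.29]
   [0.619 0.33  0.211] z [ 0.    0.94 -0.34] body 0.199 q [ 0.58  0.63 -0.76  1.74 -0.96  1.07  0.5 ] err 0.0 dq 0.04 elb [ 0.22 -0.16  0.63] wr [ 0.62 -0.02  0.34]
== 50 0
N=14 row: [-3.458 -1.129 -1.351  0.022 -0.077  0.06 ] |t|mm 38.800000000000004 deg 5.7
   [0.492 0.091 0.076] z [-0.3   0.59 -0.76] body 0.068 q [ 0.5   0.5  -0.42  1.76 -0.41  1.35 -0.04] err 0.0 dq 0.07 elb [ 0.19 -0.12  0.66] wr [ 0.6  -0.12  0.35]
   [ 0.383 -0.105  0.127] z [-0.6   0.23 -0.77] body 0.117 q [ 0.46  0.44 -0.24  1.68 -0.    1.72 -0.31] err 0.0 dq 0.07 elb [ 0.17 -0.1   0.67] wr [ 0.6  -0.19  0.41]
N=4 row: [ 0.389  0.931  1.044  0.014 -0.05   0.039] |t|mm 14.5 deg 3.7
   [ 0.386 -0.101  0.084] z [-0.69  0.11 -0.71] body 0.062 q [ 0.35  0.56 -0.22  1.65  0.08  1.72 -0.48] err 0.0 dq 0.06 elb [ 0.23 -0.1   0.65] wr [ 0.64 -0.14  0.35]
   [ 0.386 -0.101  0.069] z [-
[... 3514 characters left out ...]
69 -0.13 -0.71] body 0.062 q [ 0.25  0.6  -0.23  1.58  0.27  1.75 -0.28] err 0.0 dq 0.06 elb [ 0.25 -0.08  0.63] wr [ 0.68 -0.08  0.35]
   [ 0.424 -0.127  0.069] z [-0.7  -0.17 -0.69] body 0.044 q [ 0.21  0.64 -0.22  1.58  0.3   1.75 -0.34] err 0.0 dq 0.06 elb [ 0.27 -0.07  0.63] wr [ 0.68 -0.06  0.32]
N=8 row: [ 0.058 -0.228 -0.311  0.017 -0.059  0.046] |t|mm 3.9 deg 4.4
   [ 0.428 -0.116  0.084] z [-0.78 -0.39 -0.49] body 0.04 q [ 0.03  0.76 -0.15  1.5   0.41  1.92 -0.61] err 0.0 dq 0.05 elb [ 0.32 -0.03  0.59] wr [0.72 0.03 0.26]
   [ 0.432 -0.107  0.091] z [-0.81 -0.48 -0.33] body 0.037 q [-0.09  0.86 -0.05  1.45  0.44  2.02 -0.72] err 0.0 dq 0.07 elb [0.35 0.02 0.56] wr [0.73 0.07 0.21]
```

```bash
python3 - <<'E'
from pp import *
d=np.radians
s0=plan(pg+[0,0,.15],Rg0,5)
st=plan(*pour2(d(70),d(-45),0,.26,.09),10,s0)
st=plan(*pour2(d(70),d(-5),0,.10,.05),5,st)
E
```

```text
N=5 row: [ 2.819  0.003 -1.027  0.     0.    -0.   ] |t|mm 30.0 deg 0.0
   [0.619 0.33  0.181] z [ 0.    0.94 -0.34] body 0.169 q [ 0.57  0.67 -0.75  1.75 -0.95  1.04  0.54] err 0.0 dq 0.05 elb [ 0.24 -0.17  0.61] wr [ 0.62 -0.02  0.31]
   [0.619 0.33  0.241] z [ 0.    0.94 -0.34] body 0.229 q [ 0.59  0.59 -0.77  1.73 -0.97  1.1   0.46] err 0.0 dq 0.04 elb [ 0.21 -0.16  0.64] wr [ 0.62 -0.02  0.37]
N=10 row: [-3.575 -1.907 -3.602  0.009 -0.074  0.025] |t|mm 54.199999999999996 deg 4.5
   [0.498 0.038 0.174] z [-0.08  0.7  -0.71] body 0.183 q [ 0.81  0.34 -0.53  1.8  -0.55  1.41  0.36] err 0.0 dq 0.08 elb [ 0.1  -0.12  0.69] wr [ 0.53 -0.22  0.43]
   [ 0.417 -0.158  0.214] z [-0.17  0.47 -0.87] body 0.236 q [ 0.91  0.24 -0.4   1.69 -0.25  1.63  0.37] err 0.0 dq 0.08 elb [ 0.06 -0.1   0.7 ] wr [ 0.48 -0.33  0.53]
N=5 row: [ 0.189  0.712  2.027  0.016 -0.131  0.045] |t|mm 21.6 deg 8.0
   [ 0.426 -0.134  0.155] z [-0.3   0.11 -0.95] body 0.19 q [ 0.68  0.23 -0.47  1.76  0.06  1.49 -0.04] err 0.0 dq 0.15 elb [ 0.07 -0.08  0.7 ] wr [ 0.54 -0.17  0.5 ]
   [ 0.427 -0.132  0.112] z [-0.39 -0.14 -0.91] body 0.135 q [ 0.5   0.32 -0.47  1.79  0.29  1.48 -0.34] err 0.0 dq 0.15 elb [ 0.12 -0.08  0.69] wr [ 0.57 -0.08  0.45]
```

>>> jog_arm(
  rows="2.82 0 -1.03 0 0 0 0.5;2.82 0 -1.03 0 0 0 0.5;2.82 0 -1.03 0 0 0 0.5;2.82 0 -1.03 0 0 0 0.5;2.82 0 -1.03 0 0 0 0.5",
)

```text
time: 6.85
position: [0.6179, 0.3299, 0.2404]
tool_rot: [-1.464, -1.462, -1.023]
ft_force: [0.9, -0.2, -1.9]
grip_width: 0.684
grip_force: 30.0
```

>>> jog_arm(
  rows="-3.57 -1.9 -3.6 0.009 -0.074 0.025 0.5;-3.57 -1.9 -3.6 0.009 -0.074 0.025 0.5;-3.57 -1.9 -3.6 0.009 -0.074 0.025 0.5;-3.57 -1.9 -3.6 0.009 -0.074 0.025 0.5;-3.57 -1.9 -3.6 0.009 -0.074 0.025 0.5",
)

```text
time: 7.48
position: [0.5175, 0.0871, 0.174]
tool_rot: [-1.756, -1.61, -0.659]
ft_force: [0.2, -0.4, -2.4]
grip_width: 0.678
grip_force: 30.0
```

>>> jog_arm(
  rows="-3.57 -1.9 -3.6 0.009 -0.074 0.025 0.5;-3.57 -1.9 -3.6 0.009 -0.074 0.025 0.5;-3.57 -1.9 -3.6 0.009 -0.074 0.025 0.5;-3.57 -1.9 -3.6 0.009 -0.074 0.025 0.5;-3.57 -1.9 -3.6 0.009 -0.074 0.025 0.5",
)

```text
time: 8.1
position: [0.4164, -0.1586, 0.2144]
tool_rot: [-2.012, -1.718, -0.246]
ft_force: [0.6, 0.1, -3.0]
grip_width: 0.683
grip_force: 30.0
```

```bash
python3 log.py; python3 - <<'E'
from pp import *
d=np.radians
tum()
st=plan(*pour2(d(70),d(-5),0,.08,.05),5)
E
```

```text
8.1 [ 0.911  0.236 -0.406  1.689 -0.243  1.631  0.373] [ 0.4164 -0.1586  0.2144] [-2.012 -1.718 -0.246] F [ 0.6  0.1 -3. ] 0.6833395222676516 29.997958914718172
foot [ 0.396 -0.229  0.16 ] axis [0.242 0.667 0.704] tilt below level -44.8 lip low pt [ 0.446 -0.091  0.26 ]
N=5 row: [ 0.141  0.851  2.414  0.016 -0.131  0.044] |t|mm 25.6 deg 8.0
   [ 0.426 -0.133  0.143] z [-0.3   0.11 -0.95] body 0.178 q [ 0.67  0.24 -0.47  1.78  0.07  1.47 -0.04] err 0.0 dq 0.15 elb [ 0.08 -0.08  0.7 ] wr [ 0.54 -0.17  0.49]
   [ 0.427 -0.132  0.092] z [-0.39 -0.14 -0.91] body 0.115 q [ 0.49  0.34 -0.47  1.81  0.3   1.45 -0.35] err 0.0 dq 0.15 elb [ 0.13 -0.09  0.69] wr [ 0.57 -0.08  0.43]
```

>>> jog_arm(
  rows="0.14 0.85 2.41 0.016 -0.131 0.044 0.5;0.14 0.85 2.41 0.016 -0.131 0.044 0.5;0.14 0.85 2.41 0.016 -0.131 0.044 0.5;0.14 0.85 2.41 0.016 -0.131 0.044 0.5;0.14 0.85 2.41 0.016 -0.131 0.044 0.5",
)

```text
time: 8.72
position: [0.4287, -0.1297, 0.0918]
tool_rot: [-2.353, -1.79, 0.61]
ft_force: [0.7, -0.4, -1.8]
grip_width: 0.679
grip_force: 30.0
```

```bash
python3 log.py; python3 - <<'E'
from pp import *
from h import *
from bench import imaging
d=np.radians
tum()
st=plan(*pour2(d(70),d(5),0,.035,.06),5)
st=plan(*pour2(d(70),d(20),0,.022,.06),5,st)
a=imaging.get_image("scene")["img"][120:360,180:480]; b=imaging.get_image("top")["img"][180:380,200:420]
o=np.zeros((400,800,3),np.uint8);o[:320,:400]=cv2.resize(a,(400,320));o[:364,400:]=cv2.resize(b,(400,364));cv2.imwrite("pics/p1.png",o)
E
```

```text
8.72 [ 0.497  0.341 -0.479  1.806  0.305  1.445 -0.362] [ 0.4287 -0.1297  0.0918] [-2.353 -1.79   0.61 ] F [ 0.7 -0.4 -1.8] 0.6785029203655067 29.973325018917723
foot [ 0.402 -0.217  0.097] axis [0.338 0.937 0.085] tilt below level -4.9 lip low pt [ 0.462 -0.051  0.08 ]
N=5 row: [ 0.011  0.184  0.604  0.005 -0.032  0.011] |t|mm 6.3 deg 2.0
   [ 0.426 -0.134  0.074] z [-0.42 -0.23 -0.88] body 0.09 q [ 0.43  0.39 -0.47  1.81  0.39  1.46 -0.47] err 0.0 dq 0.04 elb [ 0.16 -0.09  0.68] wr [ 0.58 -0.05  0.4 ]
   [ 0.425 -0.138  0.062] z [-0.44 -0.28 -0.85] body 0.074 q [ 0.39  0.43 -0.45  1.81  0.44  1.47 -0.54] err 0.0 dq 0.03 elb [ 0.17 -0.09  0.67] wr [ 0.59 -0.03  0.38]
N=5 row: [ 0.094 -0.062 -0.218  0.006 -0.049  0.017] |t|mm 2.5 deg 3.0
   [ 0.427 -0.133  0.066] z [-0.49 -0.4  -0.77] body 0.069 q [ 0.29  0.49 -0.44  1.78  0.52  1.57 -0.68] err 0.0 dq 0.04 elb [ 0.21 -0.08  0.66] wr [0.61 0.02 0.35]
   [ 0.428 -0.129  0.069] z [-0.51 -0.48 -0.71] body 0.065 q [ 0.22  0.54 -0.42  1.75  0.57  1.63 -0.76] err 0.0 dq 0.04 elb [ 0.23 -0.07  0.65] wr [0.62 0.05 0.33]
```

View pics/p1.png

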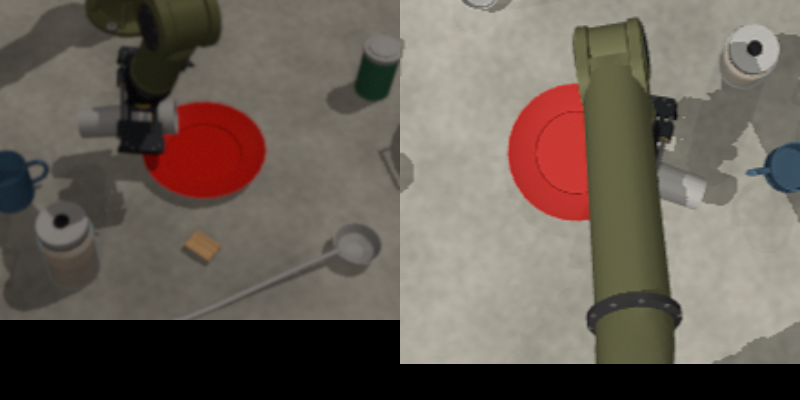

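The tumbler is nearly level over the plate's right part (scene inset mouth about (170,118)). The plate is undisturbed. I lower it and then tilt slowly.

>>> jog_arm(
  rows="0.01 0.18 0.6 0.005 -0.032 0.011 0.5;0.01 0.18 0.6 0.005 -0.032 0.011 0.5;0.01 0.18 0.6 0.005 -0.032 0.011 0.5;0.01 0.18 0.6 0.005 -0.032 0.011 0.5;0.01 0.18 0.6 0.005 -0.032 0.011 0.5",
)

```text
time: 9.45
position: [0.4242, -0.1389, 0.0622]
tool_rot: [-2.405, -1.77, 0.844]
ft_force: [0.0, 0.2, -2.3]
grip_width: 0.682
grip_force: 30.0
```

>>> jog_arm(
  rows="0.09 -0.06 -0.22 0.006 -0.049 0.017 0.5;0.09 -0.06 -0.22 0.006 -0.049 0.017 0.5;0.09 -0.06 -0.22 0.006 -0.049 0.017 0.5;0.09 -0.06 -0.22 0.006 -0.049 0.017 0.5;0 0 0 0 0 0 0.5",
)

```text
time: 10.07
position: [0.4271, -0.1304, 0.0679]
tool_rot: [2.342, 1.662, -1.084]
ft_force: [0.2, -0.4, -1.7]
grip_width: 0.678
grip_force: 30.0
```

```bash
python3 log.py; python3 - <<'E'
from pp import *
from h import *
from bench import imaging
d=np.radians
tum()
st=plan(*pour2(d(70),d(25),0,.022,.06),5)
d=imaging.get_image("scene")["img"]; cv2.imwrite("pics/p2.png",cv2.resize(d[160:300,260:430],(680,560),interpolation=cv2.INTER_CUBIC))
E
```

```text
10.07 [ 0.258  0.514 -0.433  1.766  0.544  1.596 -0.714] [ 0.4271 -0.1304  0.0679] [ 2.342  1.662 -1.084] F [ 0.2 -0.4 -1.7] 0.6775000191615238 29.966496555525016
foot [ 0.403 -0.21   0.106] axis [ 0.326  0.901 -0.287] tilt below level 16.7 lip low pt [ 0.457 -0.061  0.025]
N=5 row: [ 0.001 -0.056 -0.183  0.003 -0.027  0.01 ] |t|mm 1.9 deg 1.7
   [ 0.428 -0.127  0.072] z [-0.52 -0.5  -0.69] body 0.067 q [ 0.2   0.55 -0.42  1.74  0.58  1.66 -0.78] err 0.0 dq 0.02 elb [ 0.24 -0.06  0.65] wr [0.62 0.06 0.33]
   [ 0.429 -0.125  0.075] z [-0.53 -0.53 -0.66] body 0.066 q [ 0.17  0.58 -0.41  1.73  0.6   1.7  -0.82] err 0.0 dq 0.02 elb [ 0.25 -0.06  0.64] wr [0.63 0.07 0.32]
```

View pics/p2.png

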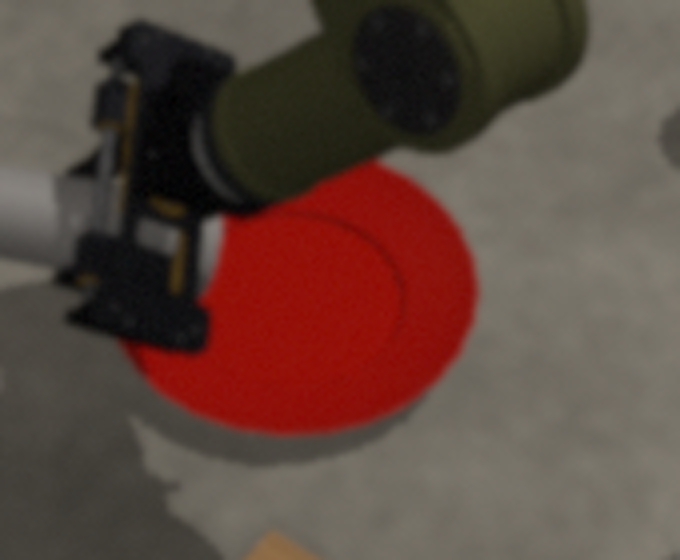

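The mouth is at the plate's left edge in this view (about (210,260)) and no scoop is out yet. I tilt further and detect it numerically.

>>> jog_arm(
  rows="0 -0.06 -0.18 0.003 -0.027 0.01 0.5;0 -0.06 -0.18 0.003 -0.027 0.01 0.5;0 0 0 0 0 0 0.5;0 0 0 0 0 0 0.5",
)

```text
time: 10.62
position: [0.4277, -0.1296, 0.0719]
tool_rot: [2.308, 1.613, -1.139]
ft_force: [-0.3, -0.1, -3.0]
grip_width: 0.684
grip_force: 30.0
```

```bash
cat > det.py <<'E'
from pp import *
from h import *
from bench import imaging
def det(save=None):
    tum()
    d=imaging.get_image("scene");im=d["img"]
    h=cv2.cvtColor(im,cv2.COLOR_BGR2HSV)
    m=(((h[...,0]<8)|(h[...,0]>172))&(h[...,1]>170)).astype(np.uint8)
    x0,y0,x1,y1=300,195,385,275
    hull=np.zeros_like(m); c=max(cv2.findContours(m,0,1)[0],key=cv2.contourArea); cv2.fillPoly(hull,[c],1)
    g=((hull==1)&(m==0)); ys,xs=np.nonzero(g); print("nonred in plate hole",g.sum(), (xs.min(),xs.max(),ys.min(),ys.max()) if len(xs) else "", "plate area",cv2.contourArea(c))
    if save: cv2.imwrite(save,cv2.resize(im[160:300,260:430],(680,560),interpolation=cv2.INTER_CUBIC))
E
python3 -c "
from det import *
det('pics/p3.png')
print(ctrl.get_state()['ft_force'],ctrl.get_state()['torque'])"
```

```text
foot [ 0.405 -0.207  0.115] axis [ 0.324  0.882 -0.342] tilt below level 20.0 lip low pt [ 0.457 -0.063  0.025]
nonred in plate hole 0  plate area 4899.0
[-0.34855969  0.02968936 -2.10048987] [ 7.67640491e-01 -9.02257732e-01  6.48493193e-04]
```

>>> jog_arm(
  rows="0 -0.06 -0.18 0.003 -0.027 0.01 0.5;0 -0.06 -0.18 0.003 -0.027 0.01 0.5;0 -0.06 -0.18 0.003 -0.027 0.01 0.5;0 0 0 0 0 0 0.5;0 0 0 0 0 0 0.5",
)

```text
time: 11.3
position: [0.429, -0.126, 0.0761]
tool_rot: [2.252, 1.543, -1.219]
ft_force: [-0.5, -0.1, -1.7]
grip_width: 0.683
grip_force: 30.0
```

```bash
python3 -c "
from det import *
det('pics/p4.png')
print(ctrl.get_state()['ft_force'],ctrl.get_state()['torque'])"
```

```text
foot [ 0.407 -0.2    0.126] axis [ 0.314  0.85  -0.422] tilt below level 25.0 lip low pt [ 0.457 -0.064  0.023]
nonred in plate hole 0  plate area 4902.0
[ 0.55647072 -0.31649238 -2.276189  ] [ 0.88709825 -0.97669548  0.04259075]
```

View pics/p4.png

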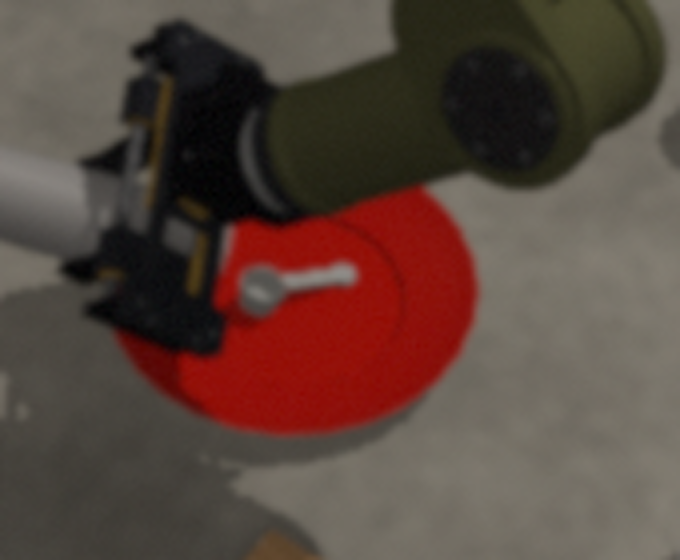

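The scoop lies on the plate's middle: cup at (262,290), handle end at (345,273), clear of the mouth. Now I back the tumbler away, up and upright.

```bash
python3 - <<'E'
from det import *
d=np.radians
D=imaging.get_image("scene"); print("cup",onz(D,325.5,232.5,.02),"end",onz(D,346,228,.012))
st=plan(*pour2(d(70),d(5),0,.09,.10),5)
st=plan(*pour2(d(70),d(-45),0,.28,.10),6,st)
st=plan(pg+[0,0,.12],Rg0,11,st)
E
```

```text
cup [ 0.47872486 -0.02374637  0.02      ] end [0.47745684 0.03334983 0.012     ]
N=5 row: [-1.323 -0.158  0.011 -0.008  0.065 -0.023] |t|mm 13.299999999999999 deg 4.0
   [ 0.419 -0.154  0.103] z [-0.48 -0.39 -0.78] body 0.107 q [ 0.33  0.42 -0.43  1.78  0.51  1.59 -0.6 ] err 0.0 dq 0.08 elb [ 0.17 -0.08  0.68] wr [ 0.6  -0.01  0.39]
   [ 0.411 -0.176  0.117] z [-0.44 -0.28 -0.85] body 0.129 q [ 0.44  0.34 -0.42  1.8   0.42  1.53 -0.42] err 0.0 dq 0.09 elb [ 0.13 -0.08  0.69] wr [ 0.57 -0.07  0.43]
N=6 row: [ 0.046 -0.646 -1.917 -0.017  0.137 -0.046] |t|mm 20.2 deg 8.3
   [ 0.417 -0.159  0.195] z [-0.26  0.22 -0.94] body 0.226 q [ 0.73  0.2  -0.39  1.72 -0.05  1.57  0.15] err 0.0 dq 0.14 elb [ 0.06 -0.07  0.71] wr [ 0.51 -0.24  0.54]
   [ 0.414 -0.167  0.234] z [-0.17  0.47 -0.87] body 0.256 q [ 0.87  0.22 -0.34  1.66 -0.25  1.68  0.39] err 0.0 dq 0.12 elb [ 0.06 -0.09  0.71] wr [ 0.48 -0.34  0.55]
N=11 row: [ 3.24   1.775  3.399 -0.008  0.067 -0.023] |t|mm 50.2 deg 4.1
   [0.525 0.102 0.168] z [-0.06  0.77 -0.63] body 0.172 q [ 0.72  0.39 -0.53  1.82 -0.68  1.34  0.41] err 0.0 dq 0.07 elb [ 0.12 -0.13  0.68] wr [ 0.55 -0.18  0.4 ]
   [0.619 0.33  0.211] z [ 0.    0.94 -0.34] body 0.199 q [ 0.55  0.61 -0.71  1.74 -0.99  1.09  0.52] err 0.0 dq 0.06 elb [ 0.22 -0.15  0.63] wr [ 0.62 -0.02  0.34]
```

>>> jog_arm(
  rows="-1.32 -0.16 0 -0.008 0.065 -0.023 0.5;-1.32 -0.16 0 -0.008 0.065 -0.023 0.5;-1.32 -0.16 0 -0.008 0.065 -0.023 0.5;-1.32 -0.16 0 -0.008 0.065 -0.023 0.5;-1.32 -0.16 0 -0.008 0.065 -0.023 0.5",
)

```text
time: 12.02
position: [0.4109, -0.1756, 0.1177]
tool_rot: [-2.408, -1.772, 0.846]
ft_force: [0.6, -0.2, -1.8]
grip_width: 0.684
grip_force: 30.0
```

>>> jog_arm(
  rows="0.05 -0.65 -1.92 -0.017 0.137 -0.046 0.5;0.05 -0.65 -1.92 -0.017 0.137 -0.046 0.5;0.05 -0.65 -1.92 -0.017 0.137 -0.046 0.5;0.05 -0.65 -1.92 -0.017 0.137 -0.046 0.5;0.05 -0.65 -1.92 -0.017 0.137 -0.046 0.5",
)

```text
time: 12.65
position: [0.4156, -0.161, 0.2166]
tool_rot: [-2.095, -1.744, -0.088]
ft_force: [-0.7, 0.3, -1.8]
grip_width: 0.683
grip_force: 30.0
```

```bash
python3 - <<'E'
from det import *
det("pics/p5.png")
st=plan(pg+[0,0,.15],Rg0,12)
E
```

```text
foot [ 0.393 -0.238  0.172] axis [0.274 0.752 0.599] tilt below level -36.8 lip low pt [ 0.447 -0.088  0.252]
nonred in plate hole 240 (np.int64(319), np.int64(349), np.int64(225), np.int64(238)) plate area 5058.0
N=12 row: [ 3.516  1.497  2.631 -0.008  0.073 -0.025] |t|mm 46.4 deg 4.4
   [0.536 0.127 0.17 ] z [-0.06  0.76 -0.65] body 0.175 q [ 0.71  0.39 -0.58  1.81 -0.65  1.3   0.33] err 0.0 dq 0.07 elb [ 0.12 -0.13  0.68] wr [ 0.56 -0.15  0.41]
   [0.619 0.33  0.241] z [ 0.    0.94 -0.34] body 0.229 q [ 0.58  0.58 -0.76  1.73 -0.97  1.1   0.46] err 0.0 dq 0.06 elb [ 0.21 -0.15  0.64] wr [ 0.62 -0.02  0.37]
```

View pics/p5.png

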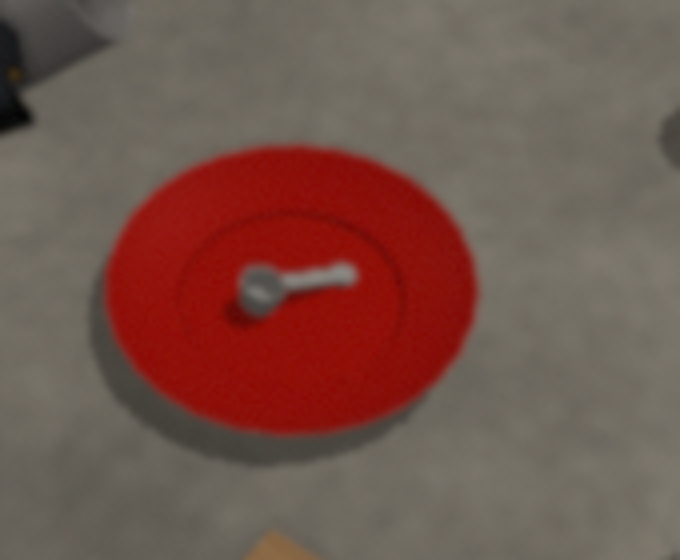

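The scoop lies in the plate's middle, with the cup at (262,290) and the handle to (345,273), and the plate is in place. I carry the tumbler back to its own spot.

>>> jog_arm(
  rows="3.52 1.5 2.63 -0.008 0.073 -0.025 0.5;3.52 1.5 2.63 -0.008 0.073 -0.025 0.5;3.52 1.5 2.63 -0.008 0.073 -0.025 0.5;3.52 1.5 2.63 -0.008 0.073 -0.025 0.5",
)

```text
time: 13.2
position: [0.4826, 0.0057, 0.1648]
tool_rot: [-1.905, -1.675, -0.424]
ft_force: [0.1, 0.2, -1.7]
grip_width: 0.677
grip_force: 30.0
```

>>> jog_arm(
  rows="3.52 1.5 2.63 -0.008 0.073 -0.025 0.5;3.52 1.5 2.63 -0.008 0.073 -0.025 0.5;3.52 1.5 2.63 -0.008 0.073 -0.025 0.5;3.52 1.5 2.63 -0.008 0.073 -0.025 0.5",
)

```text
time: 13.7
position: [0.5513, 0.1774, 0.1723]
tool_rot: [-1.69, -1.581, -0.735]
ft_force: [-0.5, 0.1, -2.3]
grip_width: 0.68
grip_force: 30.0
```

>>> jog_arm(
  rows="3.52 1.5 2.63 -0.008 0.073 -0.025 0.5;3.52 1.5 2.63 -0.008 0.073 -0.025 0.5;3.52 1.5 2.63 -0.008 0.073 -0.025 0.5;3.52 1.5 2.63 -0.008 0.073 -0.025 0.5;0 0 0 0 0 0 0.5",
)

```text
time: 14.32
position: [0.6144, 0.3409, 0.2369]
tool_rot: [-1.452, -1.463, -1.011]
ft_force: [-0.1, -0.2, -1.3]
grip_width: 0.682
grip_force: 30.0
```

```bash
python3 log.py; python3 - <<'E'
from pp import *
tum()
st=plan(pg+[0,0,.02],Rg0,5)
E
```

```text
14.32 [ 0.57   0.595 -0.771  1.727 -0.962  1.094  0.451] [0.6144 0.3409 0.2369] [-1.452 -1.463 -1.011] F [-0.1 -0.2 -1.3] 0.6824369818005697 30.011830902658403
foot [0.614 0.328 0.146] axis [ 0.007 -0.002  1.   ] tilt below level -89.6 lip low pt [0.647 0.321 0.321]
N=5 row: [-2.448  0.095  0.657 -0.003 -0.    -0.   ] |t|mm 25.4 deg 0.2
   [0.617 0.334 0.161] z [-0.    0.94 -0.34] body 0.15 q [ 0.56  0.71 -0.74  1.75 -0.95  1.02  0.57] err 0.0 dq 0.04 elb [ 0.25 -0.17  0.61] wr [ 0.62 -0.01  0.29]
   [0.619 0.33  0.111] z [ 0.    0.94 -0.34] body 0.099 q [ 0.55  0.79 -0.72  1.76 -0.94  0.98  0.64] err 0.0 dq 0.04 elb [ 0.28 -0.19  0.58] wr [ 0.62 -0.02  0.24]
```

>>> jog_arm(
  rows="-2.45 0.1 0.66 -0.003 0 0 0.5;-2.45 0.1 0.66 -0.003 0 0 0.5;-2.45 0.1 0.66 -0.003 0 0 0.5;-2.45 0.1 0.66 -0.003 0 0 0.5;-2.45 0.1 0.66 -0.003 0 0 0.5",
)

```text
time: 14.95
position: [0.6209, 0.3251, 0.1081]
tool_rot: [-1.471, -1.458, -1.025]
ft_force: [-0.0, 0.3, -2.2]
grip_width: 0.678
grip_force: 30.0
```

```bash
python3 log.py; python3 - <<'E'
from pp import *
from h import *
from bench import imaging
tum()
st=plan(pg+[0,0,.0],Rg0,5)
d=imaging.get_image("wrist"); o=d["img"]; cv2.imwrite("pics/w2.png",o)
E
```

```text
14.95 [ 0.551  0.791 -0.712  1.758 -0.937  0.984  0.641] [0.6209 0.3251 0.1081] [-1.471 -1.458 -1.025] F [-0.   0.3 -2.2] 0.6775111241596512 30.011545387096703
foot [0.621 0.311 0.018] axis [0.002 0.003 1.   ] tilt below level -89.8 lip low pt [0.641 0.337 0.192]
N=5 row: [-0.295 -0.043  0.212  0.001  0.001 -0.001] |t|mm 3.7 deg 0.1
   [0.62  0.328 0.098] z [ 0.    0.94 -0.34] body 0.086 q [ 0.54  0.81 -0.71  1.76 -0.94  0.97  0.66] err 0.0 dq 0.01 elb [ 0.28 -0.19  0.57] wr [ 0.62 -0.02  0.22]
   [0.619 0.33  0.091] z [ 0.    0.94 -0.34] body 0.079 q [ 0.54  0.82 -0.71  1.76 -0.93  0.97  0.67] err 0.0 dq 0.01 elb [ 0.29 -0.19  0.57] wr [ 0.62 -0.02  0.22]
```

>>> jog_arm(
  rows="-0.3 0 0.2 0 0 0 0.5;-0.3 0 0.2 0 0 0 0.5;-0.3 0 0.2 0 0 0 0.5;0 0 0 0 0 0 0.5;0 0 0 0 0 0 0.5",
)

```text
time: 15.62
position: [0.6216, 0.3291, 0.1002]
tool_rot: [-1.468, -1.456, -1.029]
ft_force: [-0.9, -0.5, -1.9]
grip_width: 0.681
grip_force: 30.0
```

>>> jog_arm(
  rows="-0.28 0 0.1 0 0 0 0.5;0 0 0 0 0 0 0.5;0 0 0 0 0 0 0.5",
)

```text
time: 16.0
position: [0.6215, 0.329, 0.0969]
tool_rot: [-1.468, -1.456, -1.028]
ft_force: [0.8, -0.4, -3.2]
grip_width: 0.684
grip_force: 30.0
```

>>> jog_arm(
  rows="-0.28 0 0.1 0 0 0 0.5;0 0 0 0 0 0 0.5;0 0 0 0 0 0 0.5",
)

```text
time: 16.38
position: [0.6215, 0.329, 0.0939]
tool_rot: [-1.468, -1.456, -1.028]
ft_force: [0.5, -0.4, -1.6]
grip_width: 0.683
grip_force: 30.0
```

>>> jog_arm(
  rows="-0.14 0 0.05 0 0 0 0.5;0 0 0 0 0 0 0.5",
)

```text
time: 16.62
position: [0.6215, 0.329, 0.0923]
tool_rot: [-1.468, -1.456, -1.028]
ft_force: [-0.3, 0.5, -2.1]
grip_width: 0.681
grip_force: 30.0
```

>>> jog_arm(
  rows="-0.1 0 0.03 0 0 0 0.5;0 0 0 0 0 0 0.5",
)

```text
time: 16.88
position: [0.6215, 0.3289, 0.0913]
tool_rot: [-1.468, -1.456, -1.028]
ft_force: [0.2, -0.4, -2.1]
grip_width: 0.683
grip_force: 30.0
```

>>> jog_arm(
  rows="-0.1 0 0.03 0 0 0 0.5;0 0 0 0 0 0 0.5",
)

```text
time: 17.12
position: [0.6216, 0.329, 0.0906]
tool_rot: [-1.468, -1.456, -1.029]
ft_force: [-0.3, -0.1, 0.1]
grip_width: 0.682
grip_force: 30.0
```

>>> jog_arm(
  rows="-0.05 0 0.02 0 0 0 0.5;0 0 0 0 0 0 0.5",
)

```text
time: 17.38
position: [0.6215, 0.3292, 0.0906]
tool_rot: [-1.467, -1.455, -1.029]
ft_force: [-0.7, -0.4, 1.8]
grip_width: 0.684
grip_force: 30.0
```

The foot has touched down (force rose from -2 to +1.8 N). I release and retreat.

>>> jog_arm(
  rows="0 0 0 0 0 0 -0.5;0 0 0 0 0 0 -0.8;0 0 0 0 0 0 -1;0 0 0 0 0 0 -1;0 0 0 0 0 0 -1",
  force=10,
)

```text
time: 18.0
position: [0.6215, 0.3289, 0.0897]
tool_rot: [-1.468, -1.456, -1.028]
ft_force: [1.1, 0.0, -0.1]
grip_width: 0.99
grip_force: 0.0
```

>>> jog_arm(
  rows="0 0 -1.5 0 0 0 -1;0 0 -2.5 0 0 0 -1;0 0 -3 0 0 0 -1;0 0 -3 0 0 0 -1;0 0 -3 0 0 0 -1",
)

```text
time: 18.62
position: [0.6207, 0.2045, 0.1347]
tool_rot: [-1.469, -1.456, -1.029]
ft_force: [0.8, -0.0, -0.1]
grip_width: 1.0
grip_force: 0.0
```

>>> jog_arm(
  rows="2 0 -3 0 0 0 -1;2 0 -3 0 0 0 -1;2 0 -3 0 0 0 -1;0 0 0 0 0 0 -1;0 0 0 0 0 0 -1",
)

```text
time: 19.25
position: [0.6196, 0.1424, 0.2206]
tool_rot: [-1.469, -1.456, -1.027]
ft_force: [0.0, 0.1, -0.1]
grip_width: 0.999
grip_force: 0.0
```

```bash
python3 log.py; python3 - <<'E'
from h import *
from bench import imaging
s=imaging.get_image("scene")["img"]; t=imaging.get_image("top")["img"]
o=np.zeros((420,800,3),np.uint8)
o[:,:450]=cv2.resize(s[120:372,250:520],(450,420)); o[:400,450:]=cv2.resize(t[120:340,130:322],(350,400))
cv2.imwrite("pics/f1.png",o)
E
```

```text
19.25 [ 0.775  0.633 -0.651  1.657 -0.849  1.36   0.531] [0.6196 0.1424 0.2206] [-1.469 -1.456 -1.027] F [ 0.   0.1 -0.1] 0.9988298997380111 0.0
```

View pics/f1.png

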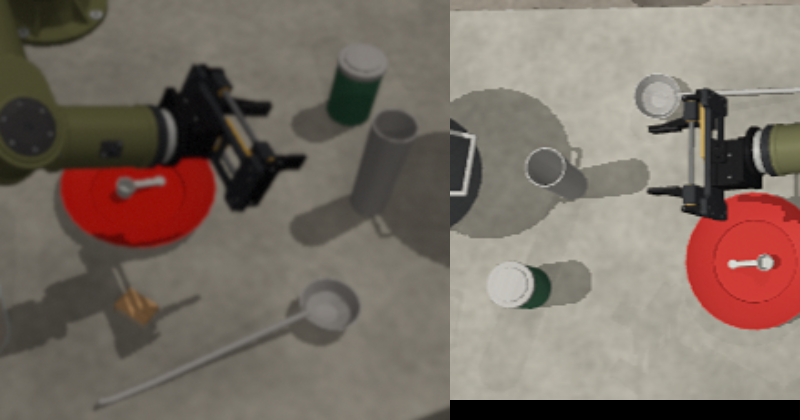

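The tumbler stands upright on the bare step, in the scene inset at (385,165) and the top inset at (546,167). The scoop lies on the plate in the top inset at (750,263). The ladle, matchbox and tin look unmoved and the gripper is clear, so I hand in.

```bash
python3 -c "
from bench import ticket
print(ticket.close_job())"
```

```text
the job is handed in; nothing more can be done
None
```

The scoop slid out from just above the plate and lies in its middle, and the empty tumbler stands upright on the bare step, released; the job was handed in at about 19 s and its verdict was not shown.

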